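# Wedge the pantry cupboard door open

### The arm

A 6-joint arm with a two-finger parallel gripper is mounted at the origin on the work surface. World frame = base frame: x ahead of the robot, y to its left, z up, the work surface at z = 0. Lengths are in m, angles in rad, forces in N, time in s.
With the tool pointing down it reaches from about 0.35 to 0.975 m from the base axis. Payload 4.9 kg.
Tool frame: the origin (TCP) lies on the mounting face of the last link; the fingertips stand 173 mm ahead of it and the grasp point (between the pads) lies 155 mm ahead of it; z points along the fingers, y is the direction in which the jaws open and shut (so a half turn about z gives the same grasp; the last joint's range is limited). The gripper opens to 85 mm and grips with 20 to 120 N. Pads are 22 mm wide; open, the fingers measure 114 mm over their backs; the gripper's body (76 mm by 85 mm) begins 54 mm behind the grasp point. The pads swing forward as they close: fully open they stand 13 mm farther back than shut.
Start: joints at [1.152, 0.053, 1.613, -0, 1.476, -0.119], TCP at [0.185, 0.597, 0.405] pointing down, gripper open.
Joint ranges: [-3.01, 3.01], [-1.01, 2.22], [0.06, 2.58], [-1.02, 4.17], [0.09, 2.62], [-3.14, 3.14]. Speed limits (rad/s): [2.57, 2.57, 3.14, 3.14, 3.14, 3.14].

### API

Orientations are given as a unit quaternion [w, x, y, z].
In Python, from plant import manip gives the robot as it stands.
- The arm moves only by the tool play_rows, never from a script. Its argument "increments" is a list of rows, each an object with "offset": the shift along the tool's x, y, z in mm, a list of three; "twist": the turn about the tool's z in rad; "grip": the opening, from 0 (shut) to 1 (fully open). In form: [{"offset": [dx, dy, dz], "twist": twist, "grip": grip}, ...]. A call has 1 to 5 rows; each row is the pose to reach, as a shift and turn from the pose commanded when the call began, along the tool's axes at that moment; what a row does not reach only later rows make up. A row lasts 1/12 s, in which the tool goes at most 41.7 mm and 7.16 degrees, less where a joint would pass 70% of its speed; a pose out of reach is approached as far as the arm can. A call with a gripper value outside its range is refused whole. The fingers move at their own pace and stop on an object; the grip force is fixed at half the most. Time passes only in rows, so rows that repeat a pose let the fingers close. It gives the time, the measured TCP pose, the force and the opening at its end, in the units of the state.
- manip.state(): the state, without advancing time (a new reading comes with each control period).
- manip.grab_frame(name): name is "side" or "top"; returns the picture (420x560x3 uint8, blue, green, red); there is no depth.
- manip.get_calibration(name): a dict with "fx", "fy", "cx", "cy" (pixels), "T" (4x4, takes a point from camera to world coordinates). Camera axes: x right, y down, z forward; pixel columns grow to the right and rows downward; lengths in m; the calibration is good to about 2 mm. A picture is of the moment at which its call begins. get_calibration takes no time and is no camera call.
- manip.job_done(): hands the job in, once; it reports no verdict.
Trained networks look in the newest picture that a camera, given by its name, has taken for a name from the list of things; names that differ only in an ending like _2 or _b are one class to them, and where a whole thing is asked for, a point or a joint stands for the part that bears it (a point fixed in the world has none). Each returns a list of dicts, best first, with "p" (0 to 1); they miss things now and then, are a little off and sometimes report something else, mostly with a low value. They report only what shows in the picture. A call takes as long as a camera call. They do not tell look-alikes from the thing itself.
- manip.boxes_of(query, camera): "xyz" ([x, y, z] in m, in the coordinates of the camera as it stood for that picture, good to about 4 mm: the middle of the surface that is visible of it).
- manip.tip_of(query, camera): "xyz" ([x, y, z] in m, in the coordinates of the camera as it stood for that picture, good to about 4 mm: a listed point, or the origin of a listed thing).
The state is a dict: "time": time; "joint_pos": joint angles; "joint_vel": joint speeds; "joint_efforts": joint torques, N m; "tool_pos": TCP position; "tool_rot": TCP orientation; "contact_force": force on the tool from outside, world axes, zero at the start; "ft_torque": the same for the moment, N m; "gripper_width": opening from 0.0 (shut) to 1.0 (fully open).
Only numpy, scipy, OpenCV 4.12 (cv2) and the standard library are available. Lean on these libraries where they do the work, as an engineer would, in place of code of your own. Each camera call takes 0.05 s, during which the arm holds its last target. There are 200 camera calls.

### The job

Swing the little cupboard's door fully open, then take the wooden wedge from its sloping holder, lay it flat on the shelf with its thin end pointing square under the open door from the inside, and let go of it. Then tap the wedge's thick end from behind until the wedge is firmly jammed between the door and the shelf and the door stays fully open; leave the pots and jars where they stand.

Things in the scene. Friction and masses are not known exactly. Their poses are not given: they have to be found in the camera images.
- cupboard: Small dark wooden cupboard fixed to the shelf, 200 mm (x) by 160 mm (y) by 165 mm high, standing on 24 mm feet. Origin: centre of its underside on the shelf. Its open front is the -y side of its frame; the door is hung there. Turned at most 0.15 rad.
- door (a joint): Hinge of the cupboard's door, rad: 0 closed, 1.571 fully open against its stop; starts ajar. Upright axis, 95 mm in +x and 88 mm in -y from the cupboard's origin. Opens counter-clockwise seen from above. Fully open it stands out along -y of the cupboard, inner face towards -x of the cupboard (the robot's side). Stiff (0.15 N m): it stays where it is left. It cannot be lifted.
- door_hinge (a point): On the hinge axis at the door's lower edge, 24 mm above the shelf (open gap below the door). Frame turns with the door. Door panel: 190 mm long along -x from here, 14 mm thick (y -7 to 7 mm), 136 mm high; top 160 mm above the shelf. +y: plain inner face; -y: outer face with a round knob, 18 mm across, 18 mm deep, 165 mm from the hinge.
- door_edge (a point): Top corner of the door's free edge, mid-thickness, 190 mm from the hinge axis, 160 mm above the shelf. Same axes as door_hinge.
- holder: Dark wooden ramp fixed to the shelf, 34 mm wide (y), about 120 mm long (x), holding the wedge. Its top slopes down towards +x of its frame at 0.5 rad (29 degrees), from 93 to 30 mm above the shelf; a stop at the low end stands 14 mm off the slope, and the wedge's thin end rests on it. Origin: centre of its underside.
- wedge: Pale wooden wedge, 130 mm long (x), 46 mm wide (y), about 110 g. Origin: centre of its flat underside; +x to the thin end. 40 mm thick at x = -65 mm, evenly down to 6 mm at x = +65 mm. Starts on the slope, thin end down, overhanging the ramp 6 mm each side. Flat on the shelf it touches the door when its thin end is 69 mm past the inner face; taps of 10 to 20 N jam it 1 to 2 mm further.
- wedge_tip (a point): Middle of the lower edge of the wedge's thin end (x = +65 mm on the wedge). Axes as the wedge.
- wedge_butt (a point): Middle of the lower edge of the wedge's thick end (x = -65 mm on the wedge). Axes as the wedge.
- honey: Bystander: glass honey jar, 68 mm across, 110 mm tall, standing. Origin under its centre.
- sugar: Bystander: white ceramic sugar pot, 94 mm across, 108 mm tall. Origin under its centre.
- caddy: Bystander: round steel tea caddy, 84 mm across, 118 mm tall. Origin under its centre.
Not all that is in view belongs to the job. There is more than one size of the wedge; the one meant has the size given above.

How it is judged:
By the outcome, as a careful person would: the job done as asked, in the order asked, and still so for the second after the job is handed in, with the robot touching nothing.
It also fails if it takes over 64 s, if anything falls off the work surface, if the arm or the gripper's body presses on something with over 40 N, if the wrist force passes 120 N, or if a joint passes its speed limit or range.

## Working session

There is one attempt and no reset: what is moved stays moved. The work goes in short steps, Python scripts to look and compute and a tool call to move; the robot and the scene stay as the last step left them, time stands still between calls to the robot, and variables do not carry over. Pictures are saved under pics/ and viewed, about 8 in all and at most 12, crops included, and the job is handed in when it is done.

Besides the shell and the picture viewer there is one more tool, called as name([rows], argument=value, ...), one row to a line, values as JSON. play_rows: Moves the arm, as the interface text tells. Its arguments: {"type":"object","properties":{"increments":{"type":"array"}},"required":["increments"]}

```bash
mkdir -p pics; cat > h.py <<'E'
import numpy as np, cv2
from plant import manip
from scipy.spatial.transform import Rotation as R
def w(cam,p):
    T=np.array(manip.get_calibration(cam)["T"]); return T[:3,:3]@np.array(p)+T[:3,3]
def px(cam,P):
    c=manip.get_calibration(cam);T=np.linalg.inv(np.array(c["T"]));q=T[:3,:3]@np.array(P)+T[:3,3]
    return np.array([c["fx"]*q[0]/q[2]+c["cx"],c["fy"]*q[1]/q[2]+c["cy"]])
def ray(cam,u,v,z):
    c=manip.get_calibration(cam);T=np.array(c["T"]);d=T[:3,:3]@np.array([(u-c["cx"])/c["fx"],(v-c["cy"])/c["fy"],1]);o=T[:3,3]
    return o+d*(z-o[2])/d[2]
def find(q,cam,f="tip"):
    r=(manip.tip_of if f=="tip" else manip.boxes_of)(q,cam)
    for d in r[:4]:
        P=w(cam,d["xyz"]);print(cam,f,q,round(d["p"],2),np.round(P,3),np.round(px(cam,P)))
    return r
def st():
    s=manip.state();q=s["tool_rot"];M=R.from_quat([q[1],q[2],q[3],q[0]]).as_matrix()
    print("t",round(s["time"],2),"pos",np.round(s["tool_pos"],4),"F",np.round(s["contact_force"],1),"g",round(s["gripper_width"],3));print(np.round(M,3));return s,M
E
python3 - <<'E'
from h import *
st()
a=manip.grab_frame("side");b=manip.grab_frame("top")
cv2.imwrite("pics/s0.png",a);cv2.imwrite("pics/t0.png",b)
for c in("side","top"):
    print(c,np.round(manip.get_calibration(c)["T"],2).tolist())
    for q in("cupboard","door_hinge","door_edge","holder","wedge","wedge_tip","wedge_butt","honey","sugar","caddy"): find(q,c)
E
```

```text
t 0.0 pos [0.1845 0.5969 0.4035] F [-0.6  0.7  0.5] g 1.0
[[-0.955  0.295 -0.001]
 [ 0.295  0.955 -0.002]
 [ 0.    -0.002 -1.   ]]
side [[1.0, 0.01, 0.01, 0.51], [-0.0, -0.56, 0.83, -1.13], [0.01, -0.83, -0.56, 0.84], [0.0, 0.0, 0.0, 1.0]]
side tip cupboard 0.68 [ 0.521  0.2   -0.001] [279. 204.]
side tip door_hinge 0.63 [0.618 0.115 0.025] [309. 212.]
side tip door_hinge 0.55 [ 0.464 -0.238  0.094] [256. 267.]
side tip door_hinge 0.15 [ 0.481 -0.015  0.163] [265. 196.]
side tip holder 0.9 [ 0.514 -0.263  0.001] [276. 302.]
side tip wedge 0.79 [ 0.332 -0.436  0.002] [193. 356.]
side tip wedge 0.75 [ 0.287 -0.215  0.002] [189. 288.]
side tip wedge 0.72 [ 0.518 -0.257  0.06 ] [278. 283.]
side tip wedge_tip 0.91 [ 0.572 -0.285  0.032] [300. 299.]
side tip wedge_tip 0.77 [ 0.34  -0.519  0.004] [191. 388.]
side tip wedge_tip 0.75 [ 0.314 -0.3   -0.001] [195. 313.]
side tip wedge_butt 0.8 [ 0.459 -0.235  0.093] [254. 266.]
side tip wedge_butt 0.76 [ 0.323 -0.346  0.003] [195. 325.]
side tip wedge_butt 0.62 [ 0.262 -0.134  0.   ] [185. 268.]
side tip honey 0.87 [ 0.702 -0.343  0.003] [355. 
[... 698 characters left out ...]
2 -0.216  0.   ] [320. 301.]
top tip wedge_tip 0.85 [ 0.562 -0.289  0.032] [346. 196.]
top tip wedge_tip 0.83 [ 0.334 -0.516 -0.003] [429. 280.]
top tip wedge_tip 0.55 [ 0.315 -0.295 -0.005] [349. 288.]
top tip wedge_butt 0.87 [ 0.324 -0.346 -0.001] [368. 284.]
top tip wedge_butt 0.8 [ 0.259 -0.137  0.003] [291. 311.]
top tip wedge_butt 0.75 [ 0.462 -0.238  0.094] [332. 230.]
top tip honey 0.88 [ 0.699 -0.347 -0.004] [362. 150.]
top tip honey 0.3 [ 0.514 -0.261 -0.001] [334. 215.]
top tip sugar 0.82 [ 0.558 -0.441 -0.002] [398. 199.]
top tip sugar 0.37 [ 0.702 -0.348 -0.001] [363. 149.]
top tip caddy 0.8 [ 0.719 -0.213 -0.003] [315. 144.]
top tip caddy 0.72 [ 0.515 -0.259 -0.001] [334. 215.]
```

View pics/s0.png

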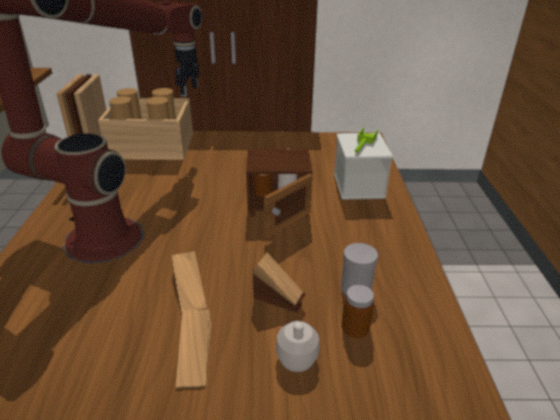

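View pics/t0.png

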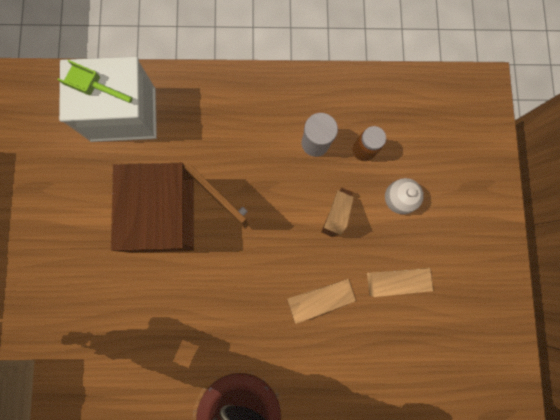

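The two wedges lying flat (top ~(320,301) and ~(400,283)) measure about 172 mm tip to butt, so they are decoys. The one on the ramp (top ~(340,213), side ~(278,280)) measures about 128 mm, which fits the 130 mm given. The door is ajar at about 45°, with its free edge at top (243,221). I'll open the door first.

play_rows([
  {"offset": [-27,-29,0],"twist": 0,"grip": 0},
  {"offset": [-54,-58,0],"twist": 0,"grip": 0},
  {"offset": [-82,-88,0],"twist": 0,"grip": 0},
  {"offset": [-110,-118,0],"twist": 0,"grip": 0},
  {"offset": [-138,-148,0],"twist": 0,"grip": 0},
])

```text
time: 1.52
tool_pos: [0.273, 0.4134, 0.4047]
tool_rot: [0.0, 0.149, 0.989, 0.0]
contact_force: [0.9, 0.3, 0.3]
gripper_width: 0.298
```

play_rows([
  {"offset": [-27,-29,0],"twist": 0,"grip": 0},
  {"offset": [-54,-58,0],"twist": 0,"grip": 0},
  {"offset": [-82,-88,0],"twist": 0,"grip": 0},
  {"offset": [-110,-118,0],"twist": 0,"grip": 0},
  {"offset": [-138,-148,0],"twist": 0,"grip": 0},
])

```text
time: 1.93
tool_pos: [0.361, 0.231, 0.405]
tool_rot: [0.001, 0.149, 0.989, 0.0]
contact_force: [1.3, -0.0, 1.1]
gripper_width: 0.002
```

play_rows([
  {"offset": [-27,-29,0],"twist": 0,"grip": 0},
  {"offset": [-54,-58,0],"twist": 0,"grip": 0},
  {"offset": [-82,-88,0],"twist": 0,"grip": 0},
  {"offset": [-110,-118,0],"twist": 0,"grip": 0},
  {"offset": [-138,-148,0],"twist": 0,"grip": 0},
])

```text
time: 2.35
tool_pos: [0.4492, 0.0486, 0.4051]
tool_rot: [0.001, 0.149, 0.989, 0.0]
contact_force: [0.9, 0.9, 0.3]
gripper_width: -0.002
```

play_rows([
  {"offset": [0,0,30],"twist": 0,"grip": 0},
  {"offset": [0,0,60],"twist": 0,"grip": 0},
  {"offset": [0,0,90],"twist": 0,"grip": 0},
  {"offset": [0,0,120],"twist": 0,"grip": 0},
  {"offset": [0,0,120],"twist": 0,"grip": 0},
])

```text
time: 2.77
tool_pos: [0.4463, 0.0505, 0.2782]
tool_rot: [-0.006, 0.15, 0.989, -0.001]
contact_force: [-1.4, 0.4, -1.3]
gripper_width: -0.003
```

play_rows([
  {"offset": [-15,-4,0],"twist": 0,"grip": 0},
  {"offset": [-30,-7,0],"twist": 0,"grip": 0},
  {"offset": [-45,-11,0],"twist": 0,"grip": 0},
  {"offset": [-60,-14,0],"twist": 0,"grip": 0},
  {"offset": [-75,-18,0],"twist": 0,"grip": 0},
])

```text
time: 3.18
tool_pos: [0.5164, 0.0111, 0.2868]
tool_rot: [0.001, 0.149, 0.989, 0.0]
contact_force: [-0.9, 0.1, 1.6]
gripper_width: 0.002
```

play_rows([
  {"offset": [-15,-4,0],"twist": 0,"grip": 0},
  {"offset": [-30,-7,0],"twist": 0,"grip": 0},
  {"offset": [-45,-11,0],"twist": 0,"grip": 0},
  {"offset": [-60,-14,0],"twist": 0,"grip": 0},
  {"offset": [-70,-17,0],"twist": 0,"grip": 0},
])

```text
time: 3.6
tool_pos: [0.5786, -0.026, 0.2868]
tool_rot: [0.001, 0.149, 0.989, 0.0]
contact_force: [-1.7, 0.7, 0.7]
gripper_width: -0.003
```

```bash
python3 - <<'E'
from h import *
st()
b=manip.grab_frame("top");cv2.imwrite("pics/t1raw.png",b)
for q in("door_hinge","door_edge"): find(q,"top")
a=manip.grab_frame("side");find("door_edge","side");find("door_hinge","side")
c1=cv2.resize(b[100:270,90:430],None,fx=2.3,fy=2.3,interpolation=cv2.INTER_CUBIC)
cv2.imwrite("pics/t1.png",c1)
E
```

```text
t 3.6 pos [ 0.5786 -0.026   0.2868] F [-1.7  0.7  0.7] g -0.003
[[-0.955  0.295  0.002]
 [ 0.295  0.955 -0.   ]
 [-0.002  0.    -1.   ]]
side tip door_edge 0.95 [ 0.598 -0.07   0.167] [308. 205.]
side tip door_edge 0.63 [ 0.462 -0.237  0.091] [255. 267.]
side tip door_hinge 0.7 [0.612 0.115 0.023] [308. 212.]
```

View pics/t1.png

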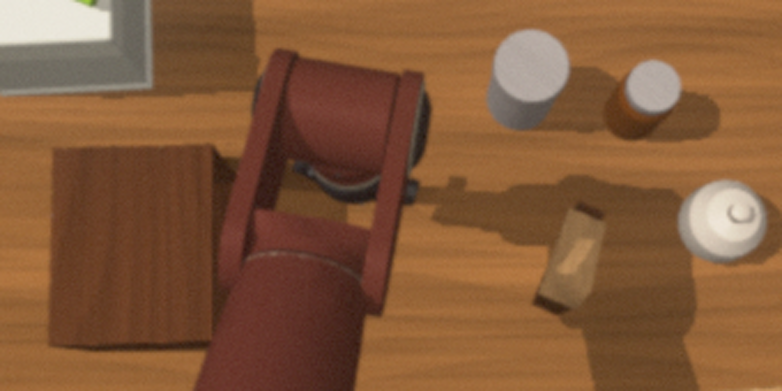

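The crop shows the arm over the door and the pale wedge on its ramp at crop (572,255), top ~(339,211). I'll push on to the stop in small steps.

play_rows([
  {"offset": [-3,1,0],"twist": 0,"grip": 0},
  {"offset": [-6,2,0],"twist": 0,"grip": 0},
  {"offset": [-8,2.5,0],"twist": 0,"grip": 0},
  {"offset": [-8,2.5,0],"twist": 0,"grip": 0},
])

```text
time: 4.23
tool_pos: [0.5858, -0.0254, 0.2847]
tool_rot: [-0.0, 0.149, 0.989, 0.0]
contact_force: [-1.0, -0.2, 0.3]
gripper_width: 0.003
```

play_rows([
  {"offset": [-2,0.6,0],"twist": 0,"grip": 0},
  {"offset": [-4,1.2,0],"twist": 0,"grip": 0},
  {"offset": [-4,1.2,0],"twist": 0,"grip": 0},
])

```text
time: 4.48
tool_pos: [0.59, -0.0256, 0.2847]
tool_rot: [0.0, 0.149, 0.989, 0.0]
contact_force: [-1.0, -0.4, 0.3]
gripper_width: -0.004
```

play_rows([
  {"offset": [-2,0.6,0],"twist": 0,"grip": 0},
  {"offset": [-4,1.2,0],"twist": 0,"grip": 0},
  {"offset": [-4,1.2,0],"twist": 0,"grip": 0},
])

```text
time: 4.73
tool_pos: [0.5927, -0.0257, 0.2845]
tool_rot: [-0.004, 0.149, 0.989, -0.001]
contact_force: [-14.4, -0.6, 7.5]
gripper_width: 0.002
```

play_rows([
  {"offset": [19,-6,0],"twist": 0,"grip": 0},
  {"offset": [38,-12,0],"twist": 0,"grip": 0},
  {"offset": [57,-18,0],"twist": 0,"grip": 0},
  {"offset": [57,-18,-30],"twist": 0,"grip": 0.9},
  {"offset": [57,-18,-60],"twist": 0,"grip": 0.9},
])

```text
time: 5.15
tool_pos: [0.532, -0.0257, 0.3417]
tool_rot: [-0.003, 0.15, 0.989, 0.0]
contact_force: [1.3, -0.2, 0.9]
gripper_width: 0.275
```

play_rows([
  {"offset": [0,0,-35],"twist": 0,"grip": 0.9},
  {"offset": [0,0,-60],"twist": 0,"grip": 0.9},
])

```text
time: 5.32
tool_pos: [0.5343, -0.026, 0.408]
tool_rot: [0.002, 0.149, 0.989, 0.0]
contact_force: [1.0, 0.2, -0.1]
gripper_width: 0.564
```

```bash
cat >> h.py <<'E'
def wedge_pts(o,yaw,pitch):
    M=R.from_euler("ZY",[yaw,pitch]).as_matrix()
    L=[(-.065,.023,0),(-.065,-.023,0),(.065,-.023,0),(.065,.023,0),(-.065,.023,.04),(-.065,-.023,.04),(.065,-.023,.006),(.065,.023,.006)]
    return [np.array(o)+M@np.array(p) for p in L]
def draw(img,cam,P,x0,y0,x1,y1,k,E):
    c=cv2.resize(img[y0:y1,x0:x1],None,fx=k,fy=k,interpolation=cv2.INTER_CUBIC);o=c.copy()
    q=[(px(cam,p)-[x0,y0]+.5)*k for p in P]
    for a,b in E: cv2.line(o,tuple(int(v) for v in q[a]),tuple(int(v) for v in q[b]),(0,255,0),1)
    return np.hstack([c,o])
WE=[(0,1),(1,2),(2,3),(3,0),(4,5),(5,6),(6,7),(7,4),(0,4),(1,5),(2,6),(3,7)]
E
python3 - <<'E'
from h import *
st()
P=wedge_pts((.515,-.2605,.0605),-.443,.5)
t=cv2.imread("pics/t0.png");s=cv2.imread("pics/s0.png")
A=draw(t,"top",P,310,180,370,242,6,WE);B=draw(s,"side",P,240,245,315,315,5,WE)
W=max(A.shape[1],B.shape[1]);f=lambda i:cv2.copyMakeBorder(i,0,0,0,W-i.shape[1],0)
o=np.vstack([f(A),f(B)]);o=cv2.resize(o,None,fx=.8,fy=.8);print(o.shape);cv2.imwrite("pics/w.png",o)
b=manip.grab_frame("top");cv2.imwrite("pics/t2.png",b)
E
```

```text
t 5.32 pos [ 0.5343 -0.026   0.408 ] F [ 1.   0.2 -0.1] g 0.564
[[-0.955  0.295  0.004]
 [ 0.295  0.955 -0.   ]
 [-0.004  0.001 -1.   ]]
(578, 600, 3)
```

View pics/w.png

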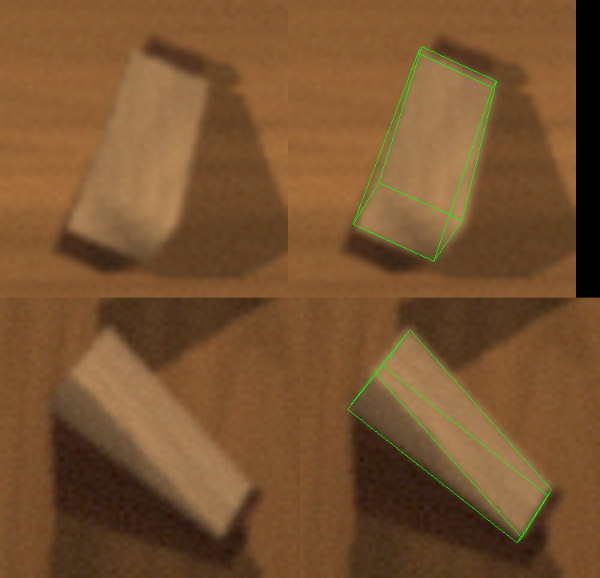

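The crop confirms it: the model of the 130 × 46 × 40→6 mm wedge laid over the image fits in both views, to within about 1 px. Going above the grasp point now.

play_rows([
  {"offset": [-4,-37,0],"twist": 0.03,"grip": 0.9},
  {"offset": [-9,-75,0],"twist": 0.06,"grip": 0.9},
  {"offset": [-14,-113,0],"twist": 0.09,"grip": 0.9},
  {"offset": [-18,-151,0],"twist": 0.12,"grip": 0.9},
  {"offset": [-22,-188,0],"twist": 0.143,"grip": 0.9},
])

```text
time: 5.78
tool_pos: [0.4992, -0.2138, 0.4048]
tool_rot: [0.001, 0.22, 0.975, -0.0]
contact_force: [0.6, -0.9, -0.9]
gripper_width: 0.901
```

```bash
python3 - <<'E'
from h import *
s,M=st()
b=manip.grab_frame("top");cv2.imwrite("pics/t3.png",b)
for q in("door_hinge","door_edge","cupboard"): find(q,"top")
a=manip.grab_frame("side");cv2.imwrite("pics/s3.png",a)
for q in("door_hinge","door_edge","cupboard"): find(q,"side")
d=np.array([.4932,-.250,.251])-s["tool_pos"];print("tool mm",np.round(M.T@d*1e3,1),"jaw",np.degrees(np.arctan2(M[1,1],M[0,1])))
cv2.imwrite("pics/t3c.png",cv2.resize(b[150:270,90:270],None,fx=4.2,fy=4.2,interpolation=cv2.INTER_CUBIC))
E
```

```text
t 5.78 pos [ 0.4992 -0.2138  0.4048] F [ 0.6 -0.9 -0.9] g 0.901
[[-0.903  0.43   0.001]
 [ 0.43   0.903 -0.001]
 [-0.001  0.    -1.   ]]
top tip door_hinge 0.78 [0.611 0.112 0.021] [197. 179.]
top tip door_edge 0.84 [ 0.619 -0.078  0.158] [268. 163.]
top tip cupboard 0.29 [ 0.699 -0.35  -0.001] [363. 150.]
side tip door_edge 0.68 [ 0.619 -0.072  0.161] [316. 208.]
side tip cupboard 0.96 [ 0.519  0.195 -0.002] [278. 205.]
tool mm [-10.  -35.3 153.9] jaw 64.56104858791791
```

View pics/t3c.png

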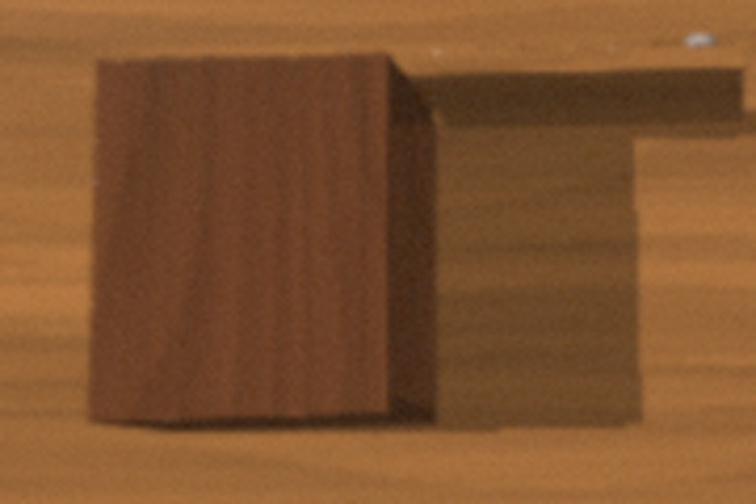

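The door stands open: inner face top edge about crop (412,72)–(742,68), knob at (698,40). I'll take the cupboard's yaw and the door face position from these edges, then go on to the grasp.

```bash
python3 - <<'E'
from h import *
f=lambda u,v,z:ray("top",90+u/4.2-.4,150+v/4.2-.4,z)
pts={"FR":(387,55,.165),"FL":(387,417,.165),"BR":(98,60,.165),"BL":(92,420,.165),"dT1":(412,72,.16),"dT2":(742,68,.16),"dB1":(440,125,.024),"dB2":(742,122,.024)}
P={k:f(*v) for k,v in pts.items()}
for k,v in P.items(): print(k,np.round(v,4))
for a,b in(("FL","FR"),("BL","BR"),("FR","BR"),("FL","BL"),("dT2","dT1"),("dB2","dB1")):
    d=P[b]-P[a];print(a,b,np.round(np.linalg.norm(d),4),round(np.degrees(np.arctan2(d[1],d[0])),2))
E
```

```text
FR [0.6177 0.1231 0.165 ]
FL [0.417  0.1187 0.165 ]
BR [0.6154 0.2812 0.165 ]
BL [0.4172 0.2752 0.165 ]
dT1 [0.6093 0.1101 0.16  ]
dT2 [ 0.611  -0.0742  0.16  ]
dB1 [0.6106 0.1191 0.024 ]
dB2 [ 0.6116 -0.0744  0.024 ]
FL FR 0.2008 1.25
BL BR 0.1983 1.72
FR BR 0.1582 90.85
FL BL 0.1566 89.94
dT2 dT1 0.1843 90.52
dB2 dB1 0.1935 90.31
```

play_rows([
  {"offset": [-10,-35.3,20],"twist": 0,"grip": 0.9},
  {"offset": [-10,-35.3,50],"twist": 0,"grip": 0.9},
  {"offset": [-10,-35.3,80],"twist": 0,"grip": 0.9},
  {"offset": [-10,-35.3,110],"twist": 0,"grip": 0.9},
  {"offset": [-10,-35.3,130],"twist": 0,"grip": 0.9},
])

```text
time: 6.6
tool_pos: [0.4931, -0.2467, 0.2715]
tool_rot: [-0.002, 0.219, 0.976, 0.001]
contact_force: [0.1, 0.4, 0.3]
gripper_width: 0.895
```

play_rows([
  {"offset": [0,0,12],"twist": 0,"grip": 0.9},
  {"offset": [0,0,22],"twist": 0,"grip": 0.9},
  {"offset": [0,0,24],"twist": 0,"grip": 0.9},
  {"offset": [0,0,24],"twist": 0,"grip": 0.9},
])

```text
time: 6.93
tool_pos: [0.4939, -0.248, 0.251]
tool_rot: [0.0, 0.219, 0.976, -0.0]
contact_force: [-0.2, -0.4, 0.5]
gripper_width: 0.895
```

play_rows([
  {"offset": [0,0,0],"twist": 0,"grip": 0.4},
  {"offset": [0,0,0],"twist": 0,"grip": 0.4},
  {"offset": [0,0,0],"twist": 0,"grip": 0.4},
  {"offset": [0,0,0],"twist": 0,"grip": 0.4},
  {"offset": [0,0,0],"twist": 0,"grip": 0.4},
])

```text
time: 7.35
tool_pos: [0.4942, -0.2488, 0.2528]
tool_rot: [0.001, 0.22, 0.976, -0.001]
contact_force: [-1.2, 0.0, 5.8]
gripper_width: 0.532
```

play_rows([
  {"offset": [0,0,-10],"twist": 0,"grip": 0.4},
  {"offset": [0,0,-30],"twist": 0,"grip": 0.4},
  {"offset": [0,0,-60],"twist": 0,"grip": 0.4},
  {"offset": [0,0,-60],"twist": 0,"grip": 0.4},
])

```text
time: 7.68
tool_pos: [0.495, -0.2493, 0.3173]
tool_rot: [0.005, 0.22, 0.976, -0.002]
contact_force: [1.0, -0.7, 1.0]
gripper_width: 0.53
```

```bash
python3 - <<'E'
from h import *
s,M=st()
a=manip.grab_frame("side");b=manip.grab_frame("top")
for c in("top","side"):
  for q in("wedge","wedge_tip"): find(q,c)
A=cv2.resize(a[200:340,200:360],None,fx=3,fy=3,interpolation=cv2.INTER_CUBIC)
B=cv2.resize(b[150:290,280:380],None,fx=3,fy=3,interpolation=cv2.INTER_CUBIC)
cv2.imwrite("pics/g.png",np.hstack([A,B]))
E
```

```text
t 7.68 pos [ 0.495  -0.2493  0.3173] F [ 1.  -0.7  1. ] g 0.53
[[-0.904  0.428  0.009]
 [ 0.428  0.904 -0.006]
 [-0.01  -0.001 -1.   ]]
top tip wedge 0.82 [ 0.328 -0.43   0.   ] [398. 283.]
top tip wedge 0.47 [ 0.518 -0.258  0.124] [342. 207.]
top tip wedge_tip 0.83 [ 0.334 -0.513 -0.002] [428. 280.]
top tip wedge_tip 0.5 [ 0.314 -0.3   -0.006] [351. 288.]
side tip wedge 0.88 [ 0.332 -0.436 -0.001] [194. 357.]
side tip wedge 0.68 [ 0.29  -0.216  0.001] [190. 289.]
side tip wedge_tip 0.98 [ 0.311 -0.297 -0.001] [194. 312.]
side tip wedge_tip 0.91 [ 0.338 -0.516  0.   ] [191. 388.]
side tip wedge_tip 0.87 [ 0.57  -0.283  0.096] [300. 278.]
side tip wedge_tip 0.23 [ 0.513 -0.262  0.003] [276. 301.]
```

View pics/g.png

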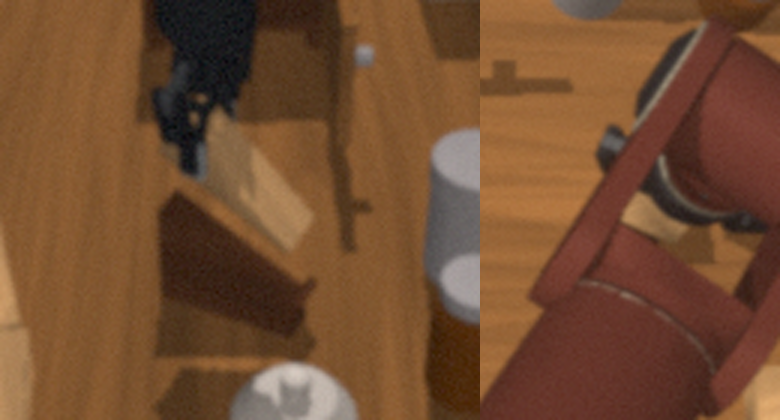

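The wedge is held at its ramp tilt, tip at side crop (300,240). Next I'll carry it to the inside of the door and turn it square.

play_rows([
  {"offset": [0,0,-25],"twist": 0,"grip": 0.4},
  {"offset": [20,33,-30],"twist": 0,"grip": 0.4},
  {"offset": [40,65,-30],"twist": 0,"grip": 0.4},
  {"offset": [60,98,-30],"twist": 0,"grip": 0.4},
  {"offset": [80,130,-30],"twist": 0,"grip": 0.4},
])

```text
time: 8.4
tool_pos: [0.4762, -0.0952, 0.3395]
tool_rot: [-0.001, 0.22, 0.975, 0.0]
contact_force: [0.5, -0.0, 0.2]
gripper_width: 0.529
```

play_rows([
  {"offset": [10,17,0],"twist": -0.1,"grip": 0.4},
  {"offset": [20,33,0],"twist": -0.2,"grip": 0.4},
  {"offset": [30,50,0],"twist": -0.3,"grip": 0.4},
  {"offset": [40,66,0],"twist": -0.4,"grip": 0.4},
  {"offset": [44,73,0],"twist": -0.461,"grip": 0.4},
])

```text
time: 8.82
tool_pos: [0.4677, -0.0099, 0.3392]
tool_rot: [-0.001, -0.012, 1.0, 0.001]
contact_force: [-0.4, -1.3, -1.4]
gripper_width: 0.53
```

```bash
python3 - <<'E'
from h import *
s,M=st()
a=manip.grab_frame("side")
for q in("wedge","wedge_tip","wedge_butt"): find(q,"side")
E
```

```text
t 8.82 pos [ 0.4677 -0.0099  0.3392] F [-0.4 -1.3 -1.4] g 0.53
[[-1.    -0.024 -0.003]
 [-0.024  1.     0.001]
 [ 0.003  0.001 -1.   ]]
side tip wedge 0.72 [ 0.334 -0.433  0.001] [195. 356.]
side tip wedge 0.69 [ 0.29  -0.218  0.   ] [190. 289.]
side tip wedge 0.62 [ 0.489 -0.005  0.145] [268. 199.]
side tip wedge_tip 0.67 [ 0.338 -0.518  0.001] [191. 388.]
side tip wedge_tip 0.64 [ 0.55  -0.005  0.119] [289. 207.]
side tip wedge_tip 0.63 [ 0.311 -0.3    0.001] [193. 312.]
side tip wedge_butt 0.89 [ 0.322 -0.347  0.004] [195. 325.]
side tip wedge_butt 0.83 [ 0.261 -0.135  0.   ] [184. 269.]
side tip wedge_butt 0.8 [ 0.433 -0.011  0.18 ] [247. 189.]
side tip wedge_butt 0.41 [ 0.515 -0.26   0.001] [277. 301.]
```

play_rows([
  {"offset": [0,0,30],"twist": 0,"grip": 0.4},
  {"offset": [0,0,60],"twist": 0,"grip": 0.4},
  {"offset": [0,0,90],"twist": 0,"grip": 0.4},
  {"offset": [0,0,110],"twist": 0,"grip": 0.4},
  {"offset": [0,0,114],"twist": 0,"grip": 0.4},
])

```text
time: 9.43
tool_pos: [0.4666, -0.0124, 0.2225]
tool_rot: [-0.004, -0.008, 1.0, 0.0]
contact_force: [-5.7, 0.2, 8.9]
gripper_width: 0.53
```

play_rows([
  {"offset": [0,0,3],"twist": 0,"grip": 0.4},
  {"offset": [0,0,6],"twist": 0,"grip": 0.4},
  {"offset": [0,0,9],"twist": 0,"grip": 0.4},
  {"offset": [0,0,12],"twist": 0,"grip": 0.4},
])

```text
time: 9.77
tool_pos: [0.47, -0.0124, 0.2185]
tool_rot: [0.001, -0.009, 1.0, -0.001]
contact_force: [-12.0, -1.6, 16.7]
gripper_width: 0.53
```

play_rows([
  {"offset": [0,0,3],"twist": 0,"grip": 0.4},
  {"offset": [0,0,6],"twist": 0,"grip": 0.4},
  {"offset": [0,0,9],"twist": 0,"grip": 0.4},
  {"offset": [0,0,12],"twist": 0,"grip": 0.4},
])

```text
time: 10.1
tool_pos: [0.4701, -0.0123, 0.2064]
tool_rot: [0.002, -0.009, 1.0, -0.001]
contact_force: [-7.9, 0.4, 12.0]
gripper_width: 0.533
```

play_rows([
  {"offset": [0,0,3],"twist": 0,"grip": 0.4},
  {"offset": [0,0,6],"twist": 0,"grip": 0.4},
  {"offset": [0,0,9],"twist": 0,"grip": 0.4},
  {"offset": [0,0,12],"twist": 0,"grip": 0.4},
])

```text
time: 10.43
tool_pos: [0.47, -0.0122, 0.1939]
tool_rot: [0.002, -0.009, 1.0, -0.001]
contact_force: [-7.0, 0.1, 9.7]
gripper_width: 0.535
```

play_rows([
  {"offset": [0,0,3],"twist": 0,"grip": 0.4},
  {"offset": [0,0,6],"twist": 0,"grip": 0.4},
  {"offset": [0,0,9],"twist": 0,"grip": 0.4},
])

```text
time: 10.68
tool_pos: [0.47, -0.0122, 0.1847]
tool_rot: [0.002, -0.009, 1.0, -0.001]
contact_force: [-6.6, -0.5, 9.3]
gripper_width: 0.532
```

play_rows([
  {"offset": [0,0,2],"twist": 0,"grip": 0.4},
  {"offset": [0,0,4],"twist": 0,"grip": 0.4},
  {"offset": [0,0,4],"twist": 0,"grip": 0.4},
])

```text
time: 10.93
tool_pos: [0.47, -0.0122, 0.1804]
tool_rot: [0.002, -0.009, 1.0, -0.001]
contact_force: [-5.5, -0.4, 6.8]
gripper_width: 0.529
```

Rotating as wished. Now the last millimetres.

play_rows([
  {"offset": [0,0,2],"twist": 0,"grip": 0.4},
  {"offset": [0,0,3],"twist": 0,"grip": 0.4},
  {"offset": [0,0,3],"twist": 0,"grip": 0.4},
])

```text
time: 11.18
tool_pos: [0.47, -0.0122, 0.1774]
tool_rot: [0.002, -0.009, 1.0, -0.001]
contact_force: [-2.1, -0.3, 4.4]
gripper_width: 0.532
```

play_rows([
  {"offset": [0,0,1],"twist": 0,"grip": 0.4},
  {"offset": [0,0,2],"twist": 0,"grip": 0.4},
  {"offset": [0,0,2],"twist": 0,"grip": 0.4},
])

```text
time: 11.43
tool_pos: [0.47, -0.0122, 0.1753]
tool_rot: [0.002, -0.009, 1.0, -0.001]
contact_force: [-4.6, -1.3, 6.2]
gripper_width: 0.532
```

play_rows([
  {"offset": [0,0,1],"twist": 0,"grip": 0.4},
  {"offset": [0,0,1.5],"twist": 0,"grip": 0.4},
  {"offset": [0,0,1.5],"twist": 0,"grip": 0.4},
])

```text
time: 11.68
tool_pos: [0.4701, -0.0123, 0.174]
tool_rot: [0.002, -0.009, 1.0, -0.001]
contact_force: [-5.1, -1.1, 6.6]
gripper_width: 0.527
```

```bash
python3 - <<'E'
from h import *
s,M=st()
a=manip.grab_frame("side");b=manip.grab_frame("top")
for c in("side","top"):
  for q in("wedge","wedge_tip","wedge_butt"): find(q,c)
x=s["tool_pos"];P=wedge_pts((x[0]+.04,x[1],0),.018,0)
cv2.imwrite("pics/lay.png",draw(a,"side",P,225,170,335,250,3.6,WE))
E
```

```text
t 11.68 pos [ 0.4701 -0.0123  0.174 ] F [-5.1 -1.1  6.6] g 0.527
[[-1.    -0.018  0.005]
 [-0.018  1.    -0.001]
 [-0.005 -0.001 -1.   ]]
side tip wedge 0.92 [ 0.287 -0.211  0.001] [189. 287.]
side tip wedge 0.82 [ 0.508 -0.007  0.   ] [274. 241.]
side tip wedge 0.66 [ 0.332 -0.433 -0.001] [194. 356.]
side tip wedge 0.49 [ 0.559 -0.437  0.004] [296. 357.]
side tip wedge_tip 0.86 [ 0.309 -0.302  0.001] [192. 313.]
side tip wedge_tip 0.7 [ 0.561 -0.434  0.003] [297. 356.]
side tip wedge_tip 0.67 [ 0.579 -0.005  0.002] [298. 240.]
side tip wedge_tip 0.64 [ 0.34  -0.517  0.002] [192. 388.]
side tip wedge_butt 0.89 [ 0.266 -0.134  0.   ] [186. 268.]
side tip wedge_butt 0.68 [ 0.322 -0.344  0.002] [195. 325.]
side tip wedge_butt 0.59 [ 0.441 -0.011  0.002] [252. 241.]
top tip wedge 0.74 [ 0.287 -0.217  0.   ] [321. 299.]
top tip wedge 0.72 [ 0.329 -0.43  -0.   ] [399. 282.]
top tip wedge_tip 0.97 [ 0.314 -0.298 -0.006] [350. 288.]
top tip wedge_tip 0.66 [ 0.569 -0.009  0.003] [243. 196.]
top tip wedge_tip 0.64 [ 0.335 -0.514 -0.002] [429. 279.]
top tip wedge_butt 0.85 [ 0.325 -0.349 -0.003] [369. 284.]
top tip wedge_butt 0.71 [ 0.26  -0.133 -0.002] [289. 310.]
top tip wedge_butt 0.32 [0.611 0.113 0.022] [197. 180.]
```

View pics/lay.png

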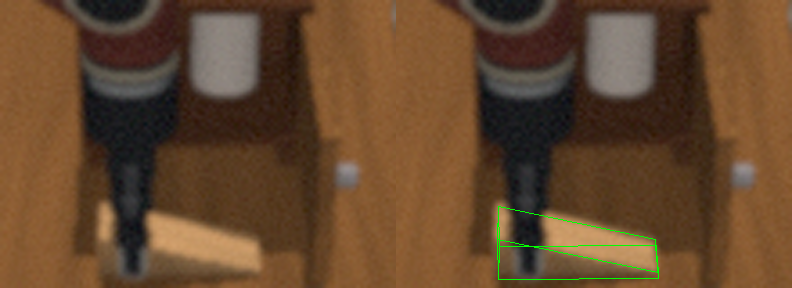

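Flat to within 1–2 mm (wedge at crop (100–262, 205–275)), jar seen behind. Slide it square until the tip is ~35 mm under the door, then let go.

play_rows([
  {"offset": [-8,0,0],"twist": 0,"grip": 0.4},
  {"offset": [-16,0,0],"twist": 0,"grip": 0.4},
  {"offset": [-24,0,0],"twist": 0,"grip": 0.4},
  {"offset": [-32,0,0],"twist": 0,"grip": 0.4},
  {"offset": [-40,0,0],"twist": 0,"grip": 0.4},
])

```text
time: 12.5
tool_pos: [0.5101, -0.0114, 0.1736]
tool_rot: [0.001, -0.009, 1.0, -0.0]
contact_force: [-6.8, 0.2, 11.2]
gripper_width: 0.527
```

play_rows([
  {"offset": [-8,0,0],"twist": 0,"grip": 0.4},
  {"offset": [-16,0,0],"twist": 0,"grip": 0.4},
  {"offset": [-24,0,0],"twist": 0,"grip": 0.4},
  {"offset": [-28,0,0],"twist": 0,"grip": 0.4},
  {"offset": [-28,0,0.5],"twist": 0,"grip": 0.4},
])

```text
time: 12.92
tool_pos: [0.5389, -0.0109, 0.1736]
tool_rot: [0.002, -0.009, 1.0, -0.0]
contact_force: [-4.3, -0.1, 12.4]
gripper_width: 0.53
```

play_rows([
  {"offset": [0,0,0],"twist": 0,"grip": 0.58},
  {"offset": [0,0,0],"twist": 0,"grip": 0.62},
  {"offset": [0,0,0],"twist": 0,"grip": 0.68},
  {"offset": [0,0,0],"twist": 0,"grip": 0.76},
  {"offset": [0,0,0],"twist": 0,"grip": 0.76},
])

```text
time: 13.33
tool_pos: [0.5364, -0.0105, 0.1705]
tool_rot: [-0.0, -0.009, 1.0, 0.0]
contact_force: [0.5, -0.1, -0.3]
gripper_width: 0.759
```

play_rows([
  {"offset": [0,0,-15],"twist": 0,"grip": 0.76},
  {"offset": [0,0,-40],"twist": 0,"grip": 0.76},
  {"offset": [0,0,-75],"twist": 0,"grip": 0.76},
  {"offset": [20,0,-110],"twist": 0,"grip": 0.4},
  {"offset": [50,0,-120],"twist": 0,"grip": 0},
])

```text
time: 13.75
tool_pos: [0.489, -0.0119, 0.2974]
tool_rot: [0.005, -0.009, 1.0, -0.001]
contact_force: [1.6, 0.3, 0.5]
gripper_width: 0.491
```

play_rows([
  {"offset": [30,0,0],"twist": 0,"grip": 0},
  {"offset": [40,0,0],"twist": 0,"grip": 0},
])

```text
time: 13.92
tool_pos: [0.4442, -0.012, 0.2911]
tool_rot: [0.0, -0.009, 1.0, -0.0]
contact_force: [-0.2, 0.5, -0.9]
gripper_width: 0.194
```

```bash
python3 - <<'E'
from h import *
s,M=st()
a=manip.grab_frame("side");b=manip.grab_frame("top")
for c in("side","top"):
  for q in("wedge","wedge_tip","wedge_butt","door_edge"): find(q,c)
P=wedge_pts((.578,-.011,0),.018,0)
A=draw(a,"side",P,240,170,340,260,3.9,WE);B=draw(b,"top",P,190,140,290,210,3.9,WE)
cv2.imwrite("pics/rel.png",cv2.resize(np.vstack([A,B]),None,fx=.95,fy=.95))
E
```

```text
t 13.92 pos [ 0.4442 -0.012   0.2911] F [-0.2  0.5 -0.9] g 0.194
[[-1.    -0.018  0.   ]
 [-0.018  1.    -0.   ]
 [-0.    -0.    -1.   ]]
side tip wedge 0.81 [ 0.578 -0.01  -0.001] [298. 242.]
side tip wedge 0.75 [ 0.334 -0.431  0.002] [195. 354.]
side tip wedge 0.69 [ 0.292 -0.213 -0.001] [191. 289.]
side tip wedge_tip 0.88 [ 0.341 -0.517  0.   ] [192. 388.]
side tip wedge_tip 0.81 [ 0.646 -0.007  0.002] [321. 241.]
side tip wedge_tip 0.58 [ 0.309 -0.301  0.001] [192. 312.]
side tip wedge_butt 0.88 [ 0.263 -0.136  0.   ] [185. 269.]
side tip wedge_butt 0.63 [ 0.513 -0.006  0.002] [276. 241.]
side tip door_edge 0.77 [ 0.618 -0.074  0.166] [316. 206.]
side tip door_edge 0.7 [ 0.51  -0.013 -0.   ] [275. 243.]
top tip wedge 0.88 [ 0.288 -0.22   0.   ] [322. 299.]
top tip wedge 0.76 [ 0.33  -0.431  0.001] [399. 282.]
top tip wedge 0.6 [ 0.576 -0.009  0.002] [243. 193.]
top tip wedge_tip 0.94 [ 0.314 -0.298 -0.009] [350. 288.]
top tip wedge_tip 0.92 [ 0.334 -0.516 -0.002] [430. 280.]
top tip wedge_tip 0.57 [ 0.641 -0.012  0.003] [243. 170.]
top tip wedge_butt 0.92 [ 0.261 -0.135  0.001] [290. 310.]
top tip wedge_butt 0.76 [ 0.326 -0.346 -0.003] [368. 284.]
top tip wedge_butt 0.67 [ 0.618 -0.074  0.157] [266. 163.]
top tip wedge_butt 0.63 [ 0.513 -0.009 -0.004] [243. 216.]
top tip door_edge 0.84 [ 0.618 -0.078  0.16 ] [268. 163.]
top tip door_edge 0.41 [ 0.72  -0.213 -0.002] [315. 143.]
```

View pics/rel.png

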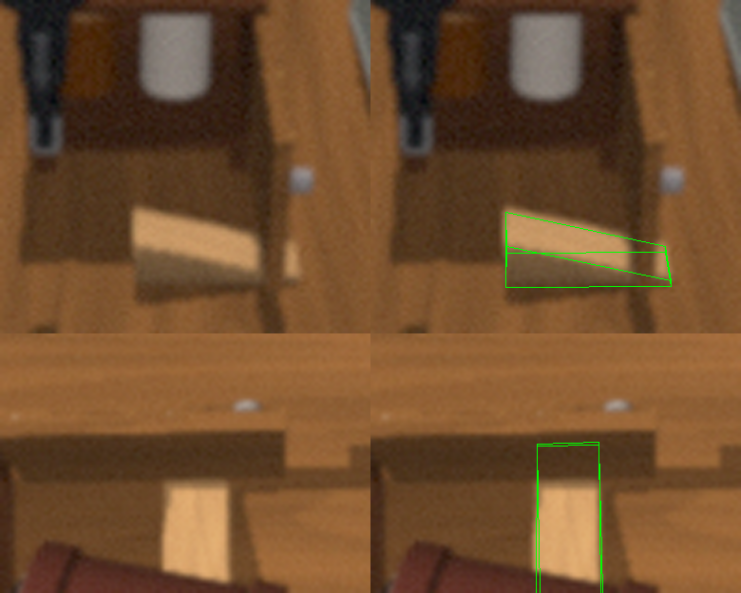

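Released flat and square: top crop, wedge at x 165–228 on the model; its tip shows beyond the door in the side crop at (292,262). Next I'll lower the shut fingers behind the butt and push in gently.

play_rows([
  {"offset": [0,1.5,25],"twist": 0,"grip": 0},
  {"offset": [0,1.5,50],"twist": 0,"grip": 0},
  {"offset": [0,1.5,75],"twist": 0,"grip": 0},
  {"offset": [0,1.5,100],"twist": 0,"grip": 0},
  {"offset": [0,1.5,105],"twist": 0,"grip": 0},
])

```text
time: 14.83
tool_pos: [0.4445, -0.0103, 0.1814]
tool_rot: [-0.004, -0.009, 1.0, 0.001]
contact_force: [-1.3, -0.0, -0.4]
gripper_width: -0.003
```

play_rows([
  {"offset": [-15,0,0],"twist": 0,"grip": 0},
  {"offset": [-30,0,0],"twist": 0,"grip": 0},
  {"offset": [-40,0,0],"twist": 0,"grip": 0},
  {"offset": [-46,0,0],"twist": 0,"grip": 0},
  {"offset": [-50,0,0],"twist": 0,"grip": 0},
])

```text
time: 15.25
tool_pos: [0.4976, -0.0098, 0.1865]
tool_rot: [0.001, -0.009, 1.0, -0.0]
contact_force: [-0.4, 0.6, 0.5]
gripper_width: 0.004
```

play_rows([
  {"offset": [-4,0,0],"twist": 0,"grip": 0},
  {"offset": [-8,0,0],"twist": 0,"grip": 0},
  {"offset": [-12,0,0],"twist": 0,"grip": 0},
  {"offset": [-16,0,0],"twist": 0,"grip": 0},
  {"offset": [-20,0,0],"twist": 0,"grip": 0},
])

```text
time: 15.67
tool_pos: [0.5166, -0.0094, 0.1857]
tool_rot: [-0.0, -0.009, 1.0, 0.0]
contact_force: [-0.8, -0.2, 0.3]
gripper_width: 0.003
```

play_rows([
  {"offset": [-3,0,0],"twist": 0,"grip": 0},
  {"offset": [-6,0,0],"twist": 0,"grip": 0},
  {"offset": [-9,0,0],"twist": 0,"grip": 0},
  {"offset": [-12,0,0],"twist": 0,"grip": 0},
  {"offset": [-12,0,0],"twist": 0,"grip": 0},
])

```text
time: 16.08
tool_pos: [0.529, -0.0092, 0.1859]
tool_rot: [0.0, -0.009, 1.0, -0.0]
contact_force: [-1.1, 0.3, -0.0]
gripper_width: 0.001
```

play_rows([
  {"offset": [-1,0,0],"twist": 0,"grip": 0},
  {"offset": [-2,0,0],"twist": 0,"grip": 0},
  {"offset": [-2,0,0],"twist": 0,"grip": 0},
])

```text
time: 16.33
tool_pos: [0.5305, -0.0091, 0.1857]
tool_rot: [0.0, -0.009, 1.0, 0.0]
contact_force: [0.2, 0.0, -0.2]
gripper_width: 0.003
```

play_rows([
  {"offset": [-1,0,0],"twist": 0,"grip": 0},
  {"offset": [-2,0,0],"twist": 0,"grip": 0},
  {"offset": [-2,0,0],"twist": 0,"grip": 0},
])

```text
time: 16.58
tool_pos: [0.5326, -0.0091, 0.1857]
tool_rot: [0.0, -0.009, 1.0, 0.0]
contact_force: [0.8, 0.0, -0.3]
gripper_width: -0.003
```

play_rows([
  {"offset": [-1,0,0],"twist": 0,"grip": 0},
  {"offset": [-2,0,0],"twist": 0,"grip": 0},
  {"offset": [-2,0,0],"twist": 0,"grip": 0},
])

```text
time: 16.83
tool_pos: [0.5346, -0.0091, 0.1857]
tool_rot: [0.0, -0.009, 1.0, -0.0]
contact_force: [-0.1, -0.4, -0.2]
gripper_width: 0.001
```

play_rows([
  {"offset": [-1,0,0],"twist": 0,"grip": 0},
  {"offset": [-2,0,0],"twist": 0,"grip": 0},
  {"offset": [-2,0,0],"twist": 0,"grip": 0},
])

```text
time: 17.08
tool_pos: [0.5367, -0.009, 0.1857]
tool_rot: [0.0, -0.009, 1.0, -0.0]
contact_force: [0.3, -0.9, -0.3]
gripper_width: 0.001
```

```bash
python3 - <<'E'
from h import *
st()
a=manip.grab_frame("side");b=manip.grab_frame("top")
for c in("side","top"):
  for q in("wedge_tip","wedge_butt","door_edge"): find(q,c)
P=wedge_pts((.600,-.010,0),.018,0)
A=draw(a,"side",P,240,170,340,260,3.9,WE);B=draw(b,"top",P,190,140,290,210,3.9,WE)
cv2.imwrite("pics/tap.png",cv2.resize(np.vstack([A,B]),None,fx=.95,fy=.95))
E
```

```text
t 17.08 pos [ 0.5367 -0.009   0.1857] F [ 0.3 -0.9 -0.3] g 0.001
[[-1.    -0.018  0.   ]
 [-0.018  1.    -0.   ]
 [-0.    -0.    -1.   ]]
side tip wedge_tip 0.81 [ 0.681 -0.005  0.003] [332. 240.]
side tip wedge_tip 0.79 [ 0.338 -0.514 -0.002] [191. 388.]
side tip wedge_tip 0.71 [ 0.31  -0.301  0.002] [193. 312.]
side tip wedge_tip 0.23 [ 0.618 -0.068  0.166] [315. 205.]
side tip wedge_butt 0.8 [ 0.547 -0.009  0.002] [287. 241.]
side tip wedge_butt 0.73 [ 0.263 -0.135  0.003] [185. 268.]
side tip wedge_butt 0.72 [ 0.317 -0.348  0.003] [193. 326.]
side tip wedge_butt 0.22 [ 0.558 -0.438  0.003] [296. 357.]
top tip wedge_tip 0.97 [ 0.336 -0.516 -0.004] [429. 279.]
top tip wedge_tip 0.87 [ 0.311 -0.298 -0.007] [350. 289.]
top tip wedge_tip 0.5 [ 0.677 -0.009  0.002] [243. 158.]
top tip wedge_butt 0.98 [ 0.26  -0.134 -0.002] [290. 310.]
top tip wedge_butt 0.96 [ 0.328 -0.346 -0.001] [368. 283.]
top tip door_edge 0.95 [ 0.617 -0.078  0.157] [268. 163.]
top tip door_edge 0.56 [ 0.717 -0.211 -0.002] [314. 144.]
```

View pics/tap.png

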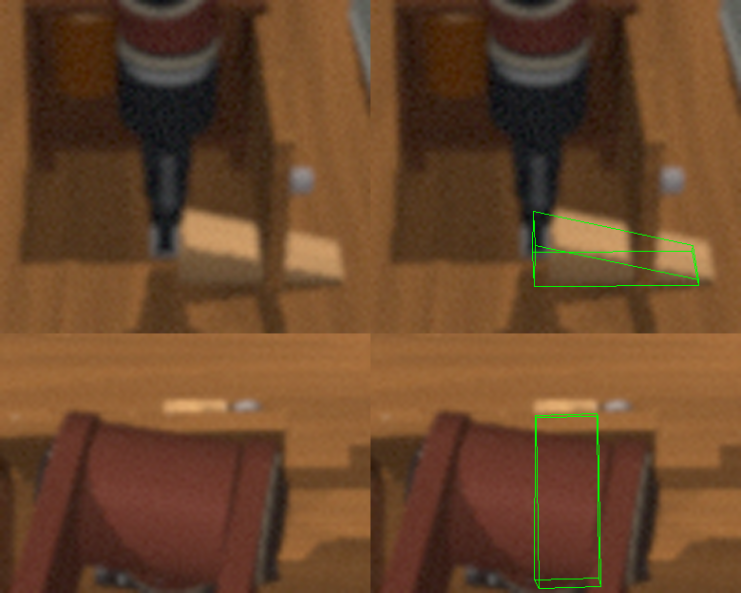

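The wedge slides straight; its tip comes out past the door at side crop (345,280), top crop (163–228,405). It is now nearly in contact with the door, so I'll use 1 mm steps.

play_rows([
  {"offset": [-1,0,0],"twist": 0,"grip": 0},
  {"offset": [-1,0,0],"twist": 0,"grip": 0},
])

```text
time: 17.65
tool_pos: [0.5375, -0.009, 0.1857]
tool_rot: [-0.0, -0.009, 1.0, -0.0]
contact_force: [-1.1, 0.5, 0.1]
gripper_width: 0.005
```

play_rows([
  {"offset": [-1,0,0],"twist": 0,"grip": 0},
  {"offset": [-1,0,0],"twist": 0,"grip": 0},
])

```text
time: 17.82
tool_pos: [0.5385, -0.009, 0.1857]
tool_rot: [0.0, -0.009, 1.0, 0.0]
contact_force: [-0.6, -0.5, 0.2]
gripper_width: -0.002
```

play_rows([
  {"offset": [-1,0,0],"twist": 0,"grip": 0},
  {"offset": [-1,0,0],"twist": 0,"grip": 0},
])

```text
time: 17.98
tool_pos: [0.5396, -0.009, 0.1857]
tool_rot: [0.0, -0.009, 1.0, 0.0]
contact_force: [-0.1, 0.1, 1.2]
gripper_width: -0.0
```

play_rows([
  {"offset": [-1,0,0],"twist": 0,"grip": 0},
  {"offset": [-1,0,0],"twist": 0,"grip": 0},
])

```text
time: 18.15
tool_pos: [0.5403, -0.009, 0.1857]
tool_rot: [-0.001, -0.009, 1.0, 0.0]
contact_force: [-2.6, 0.0, 2.8]
gripper_width: 0.002
```

Contact starts at TCP x ≈ 0.540. Press on with 1 mm taps.

play_rows([
  {"offset": [-1,0,0],"twist": 0,"grip": 0},
  {"offset": [-1,0,0],"twist": 0,"grip": 0},
])

```text
time: 18.32
tool_pos: [0.5408, -0.0089, 0.1856]
tool_rot: [-0.002, -0.009, 1.0, 0.0]
contact_force: [-6.1, -0.4, 5.7]
gripper_width: -0.004
```

play_rows([
  {"offset": [-1,0,0],"twist": 0,"grip": 0},
  {"offset": [-1,0,0],"twist": 0,"grip": 0},
])

```text
time: 18.48
tool_pos: [0.5414, -0.0089, 0.1855]
tool_rot: [-0.003, -0.009, 1.0, 0.0]
contact_force: [-10.2, 0.0, 7.8]
gripper_width: 0.001
```

play_rows([
  {"offset": [-1,0,0],"twist": 0,"grip": 0},
  {"offset": [-1,0,0],"twist": 0,"grip": 0},
])

```text
time: 18.65
tool_pos: [0.5419, -0.0089, 0.1853]
tool_rot: [-0.004, -0.009, 1.0, 0.0]
contact_force: [-12.2, -0.5, 10.2]
gripper_width: -0.0
```

play_rows([
  {"offset": [-1,0,0],"twist": 0,"grip": 0},
  {"offset": [-1,0,0],"twist": 0,"grip": 0},
])

```text
time: 18.82
tool_pos: [0.5424, -0.0088, 0.1853]
tool_rot: [-0.006, -0.009, 1.0, 0.0]
contact_force: [-17.4, -1.5, 13.5]
gripper_width: 0.0
```

play_rows([
  {"offset": [10,0,0],"twist": 0,"grip": 0},
  {"offset": [10,0,0],"twist": 0,"grip": 0},
  {"offset": [4,0,0],"twist": 0,"grip": 0},
  {"offset": [0,0,0],"twist": 0,"grip": 0},
  {"offset": [0,0,0],"twist": 0,"grip": 0},
])

```text
time: 19.23
tool_pos: [0.5431, -0.0088, 0.1851]
tool_rot: [-0.006, -0.009, 1.0, 0.0]
contact_force: [-17.5, -1.1, 13.3]
gripper_width: -0.0
```

play_rows([
  {"offset": [10,0,0],"twist": 0,"grip": 0},
  {"offset": [10,0,0],"twist": 0,"grip": 0},
  {"offset": [4,0,0],"twist": 0,"grip": 0},
  {"offset": [-0.5,0,0],"twist": 0,"grip": 0},
  {"offset": [-0.5,0,0],"twist": 0,"grip": 0},
])

```text
time: 19.65
tool_pos: [0.5435, -0.0088, 0.185]
tool_rot: [-0.007, -0.009, 1.0, 0.0]
contact_force: [-19.4, -1.0, 14.0]
gripper_width: 0.0
```

play_rows([
  {"offset": [20,0,0],"twist": 0,"grip": 0},
  {"offset": [50,0,0],"twist": 0,"grip": 0},
  {"offset": [80,0,0],"twist": 0,"grip": 0},
  {"offset": [80,0,-40],"twist": 0,"grip": 0},
  {"offset": [80,0,-80],"twist": 0,"grip": 0},
])

```text
time: 20.07
tool_pos: [0.4612, -0.0097, 0.2608]
tool_rot: [-0.006, -0.009, 1.0, 0.001]
contact_force: [2.0, -1.3, 1.3]
gripper_width: -0.002
```

play_rows([
  {"offset": [0,0,-40],"twist": 0,"grip": 0},
  {"offset": [0,0,-80],"twist": 0,"grip": 0},
  {"offset": [0,-40,-100],"twist": 0,"grip": 0},
  {"offset": [0,-80,-100],"twist": 0,"grip": 0},
  {"offset": [0,-120,-100],"twist": 0,"grip": 0},
])

```text
time: 20.48
tool_pos: [0.4685, -0.1316, 0.3699]
tool_rot: [0.004, -0.01, 1.0, -0.002]
contact_force: [0.9, 0.3, -0.7]
gripper_width: 0.0
```

```bash
python3 - <<'E'
from h import *
st()
a=manip.grab_frame("side");b=manip.grab_frame("top")
for c in("side","top"):
  for q in("wedge","wedge_tip","wedge_butt","door_edge","honey","sugar","caddy"): find(q,c)
t3=cv2.imread("pics/t3.png");i=cv2.absdiff(b,t3)[140:200,190:275].max(2);print("door diff",i.mean())
P=wedge_pts((.6175,-.009,0),.018,0)
A=draw(a,"side",P,240,170,340,260,3.9,WE);B=draw(b,"top",P,190,140,290,210,3.9,WE)
cv2.imwrite("pics/end.png",cv2.resize(np.vstack([A,B]),None,fx=.95,fy=.95))
E
```

```text
t 20.48 pos [ 0.4685 -0.1316  0.3699] F [ 0.9  0.3 -0.7] g 0.0
[[-1.    -0.021  0.008]
 [-0.021  1.    -0.003]
 [-0.008 -0.004 -1.   ]]
side tip wedge 0.89 [ 0.331 -0.433  0.001] [193. 355.]
side tip wedge 0.85 [ 0.288 -0.217 -0.   ] [189. 289.]
side tip wedge 0.67 [ 0.617 -0.005 -0.001] [311. 241.]
side tip wedge_tip 0.92 [ 0.339 -0.518  0.003] [191. 388.]
side tip wedge_tip 0.75 [ 0.687 -0.007  0.004] [335. 241.]
side tip wedge_tip 0.68 [ 0.311 -0.299  0.002] [193. 311.]
side tip wedge_butt 0.91 [ 0.264 -0.133  0.001] [185. 268.]
side tip wedge_butt 0.78 [ 0.551 -0.008 -0.003] [289. 242.]
side tip wedge_butt 0.61 [ 0.324 -0.346  0.003] [196. 325.]
side tip door_edge 0.55 [ 0.619 -0.072  0.165] [316. 206.]
side tip honey 0.56 [ 0.701 -0.345  0.004] [355. 326.]
side tip honey 0.22 [ 0.556 -0.438  0.001] [295. 358.]
side tip sugar 0.67 [ 0.559 -0.439  0.001] [297. 358.]
side tip caddy 0.82 [ 0.724 -0.214  0.001] [357. 289.]
side tip caddy 0.7 [ 0.559 -0.44   0.003] [296. 358.]
side tip caddy 0.46 [ 0.62  -0.071  0.163] [316. 207.]
top tip wedge 0.8 [ 0.618 -0.009  0.   ] [242. 178.]
top tip wedge 0.69 [ 0.287 -0.216 -0.   ] [320. 299.]
top tip wedge 0.58 [ 0.328 -0.428  0.002] [398. 283.]
top tip wedge_tip 0.92 [ 0.68  -0.012  0.   ] [244. 157.]
top tip wedge_tip 0.89 [ 0.315 -0.298 -0.005] [350. 288.]
top tip wedge_tip 0.56 [ 0.338 -0.514 -0.002] [429. 278.]
top tip wedge_butt 0.71 [ 0.259 -0.135 -0.001] [290. 310.]
top tip wedge_butt 0.67 [ 0.552 -0.013 -0.   ] [244. 202.]
top tip wedge_butt 0.58 [ 0.324 -0.349 -0.001] [369. 284.]
top tip door_edge 0.89 [ 0.618 -0.077  0.158] [267. 163.]
top tip door_edge 0.66 [ 0.681 -0.011  0.001] [243. 156.]
top tip honey 0.64 [ 0.699 -0.351 -0.003] [363. 150.]
top tip sugar 0.82 [ 0.555 -0.44  -0.001] [398. 200.]
top tip caddy 0.88 [ 0.719 -0.213 -0.001] [315. 143.]
top tip caddy 0.34 [ 0.557 -0.441  0.002] [398. 199.]
door diff 14.22
```

View pics/end.png

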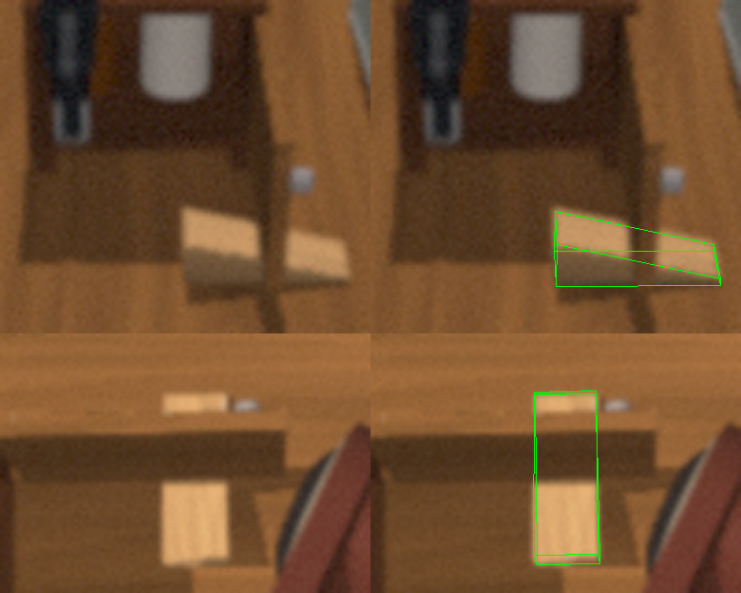

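```bash
python3 -c "
from h import *
print(manip.job_done())"
```

```text
the job is handed in; nothing more can be done
None
```

The job is handed in after about 21 s of the 64 s allowed. No verdict came back.

1. **Door:** I swung it open with the shut fingers until it pushed back with about 14 N at the stop.
2. **Wedge:** I took the 130 mm wedge from the ramp, leaving the two longer look-alikes (about 172 mm) alone. I pressed it flat on the shelf, slid it square until the tip was about 35 mm under the door, and let go.
3. **Jamming:** I pushed it in from behind with the shut fingers to 17 N, then gave two more taps of about 17 and 19 N.

**Last checks:**
- The wedge lies flat and square, with its tip about 73 mm past the door's inner face by the cameras. Contact was expected at 69 mm and a jam at 70–71 mm, so this is within the few millimetres of camera error.
- The fingers moved about 3 mm from first contact to the last tap, part of it the arm giving way.
- The door's free edge and knob are where they were right after opening, and honey, sugar and caddy stand within a few millimetres of where they began.
- The robot was touching nothing at the end.

**Not checked or not agreeing:**
- I did not touch the wedge again to test how firmly it holds.
- An image comparison I ran around the door also covered the new wedge, so it proves nothing.
- Camera estimates of the wedge tip differed by up to 7 mm (0.680 m from above, 0.687 m from the side).

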